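# Make up two polishing kits

## Robot

A 7-joint arm with a two-finger parallel gripper is mounted at the origin on the work surface. World frame = base frame: x ahead of the robot, y to its left, z up, the work surface at z = 0. Lengths are in m, angles in rad, forces in N, time in s.
With the tool pointing down it reaches from about 0.4 to 0.85 m from the base axis. Payload 10.4 kg.
Tool frame: the origin (TCP) lies at the very end of the fingers, on their centre line; the grasp point (between the pads) lies r.tcp_to_grasp behind it (r.tcp_to_grasp is the distance from the TCP to the grasp point, in m); z points along the fingers, y is the line along which they close (so a half turn about z gives the same grasp; the last joint's range is limited). The gripper opens to 87 mm and grips with 3 to 60 N. Pads are 19 mm wide; open, the fingers measure 117 mm over their backs; the gripper's body (75 mm by 190 mm) begins 51 mm behind the grasp point.
Start: joints at [-1.334, 0.332, -0.065, 1.46, 0.022, 1.35, -0.088], TCP at [0.161, 0.604, 0.199] pointing down, gripper open.
Joint ranges: [-2.6, 2.6], [-0.5, 2.12], [-1.47, 1.34], [0.16, 2.42], [-1.27, 4.41], [0.06, 2.06], [-2.6, 2.6]. Speed limits (rad/s): [2.22, 2.22, 2.79, 2.79, 3.14, 3.14, 3.14].

## Interface

Orientations are given as a unit quaternion [x, y, z, w].
In Python, from bench import monitor, cams, ticket, r gives the robot as it stands.
- The arm moves only by the shell command python3 -m crank 'ROWS' [OPENING] [FORCE]. ROWS is a JSON object whose one key "steps" holds a list of rows, each a list of 2 entries, a list of its own where there are three numbers: the shift along the world's x, y, z in units of 25 mm (1.0 is 25 mm), then the turn, a rotation vector about the world's x, y, z in units of 5 degrees (1.0 is 5 degrees). In form: {"steps": [[[x, y, z], [ax, ay, az]], ...]}. A call has 1 to 10 rows; each row shifts and turns the commanded pose from where the row before left it; what a row does not reach is not made up. A row lasts 1/12 s, in which the tool goes at most 41.7 mm and 7.16 degrees, less where a joint would pass 70% of its speed; a pose out of reach is approached as far as the arm can. A call is refused whole if a number of a shift passes 1 or a number of a turn 1, either way. A call with a gripper value outside its range is refused whole. OPENING is the finger opening in mm, from 0 to 87, set as the call begins (- or left out, the last holds). The fingers move at their own pace and stop on an object; FORCE is the grip in N (left out, the last holds). Time passes only in rows, so rows that do not move let the fingers close. It gives the time, the measured TCP pose, the force, the opening and the grip force at its end, in the units of the state.
- monitor.read_state(): the state, without advancing time (a new reading comes with each control period).
- cams.camera(name): name is "side" or "top"; returns a dict with "pixels" (420x560x3 uint8, blue, green, red), "z_map" (420x560 float32, m along the optical axis (not along the pixel's ray), 0 where there is no reading), "vfov" (degrees; the focal length in pixels is half the picture's height over the tangent of half this angle, whatever the lens; pixels are square), "cx", "cy" (the principal point, pixels), "T" (4x4, takes a point from camera to world coordinates). Camera axes: x right, y up, looking along -z (the intrinsics and any distortion apply to the point x, -y, -z); pixel columns grow to the right and rows downward; lengths in m; the calibration is good to about 2 mm. A picture is of the moment at which its call begins.
- ticket.close_job(): hands the job in; it is judged then, once.
The state is a dict: "time": time; "joint_positions": joint angles; "joint_vel": joint speeds; "joint_torque": joint torques, N m; "ee_pos": TCP position; "eef_rot": TCP orientation; "ft_force": force on the tool from outside, world axes, zero at the start; "torque": the same for the moment, N m; "width": finger opening in m; "grip_force": force on a finger pad.
Only numpy, scipy, OpenCV 4.12 (cv2) and the standard library are available. Lean on these libraries where they do the work, as an engineer would, in place of code of your own. Each camera call takes 0.05 s, during which the arm holds its last target. There are 200 camera calls.

## Task

Make up the two polishing kits from the stock on the bench: the dark grey abrasive wheel and the red-brown bar go in the blue tray; the cream felt wheel, the green bar and the brass collar go in the yellow tray. Set each piece down, not dropped, flat on the floor of the bay made for it: the wheel in the square bay, the bar along the long bay, the collar upright in the small bay. Let go of everything, and leave the white bar and the jar where they are.

Things in the scene. Friction and masses are not known exactly. Their poses are not given: they have to be found in the camera images.
- tray_blue: Blue kit tray, fixed to the bench, 146 (x) x 148 (y) mm; floor 4 mm thick; walls and dividers 4 mm thick, tops 12 mm above the bench. Origin: centre of its underside; its x points away from the robot, to within 0.25 rad. Bays, inside size and centre in tray x, y: long bay 56 x 140 mm at (-41, 0); square bay 78 x 78 mm at (+30, -31); small bay 78 x 58 mm at (+30, +41). Left or right of the stock.
- tray_yellow: Yellow kit tray, fixed to the bench, 146 (x) x 148 (y) mm; floor 4 mm thick; walls and dividers 4 mm thick, tops 12 mm above the bench. Origin: centre of its underside; its x points away from the robot, to within 0.25 rad. Bays, inside size and centre in tray x, y: long bay 56 x 140 mm at (-41, 0); square bay 78 x 78 mm at (+30, -31); small bay 78 x 58 mm at (+30, +41). Left or right of the stock.
- grey_wheel: Near-black dark grey abrasive wheel, a solid cylinder 54 mm across and 34 mm high lying flat on the bench, with a steel disc 26 mm across at the hub; origin: its centre (17 mm above what it lies on), z along its axle, up at the start; about 90 g
- felt_wheel: Cream felt wheel, a solid cylinder 54 mm across and 34 mm high lying flat on the bench, with a steel disc 26 mm across at the hub; origin: its centre (17 mm above what it lies on), z along its axle, up at the start; about 90 g
- red_bar: Dark red-brown bar of polishing compound, 28 x 90 x 28 mm, with a brown cardboard band round one end, lying on the bench; origin: its centre (14 mm above what it lies on); its y runs along the 90 mm length, z up at the start; about 140 g
- green_bar: Green bar of polishing compound, 28 x 90 x 28 mm, with a brown cardboard band round one end, lying on the bench; origin: its centre (14 mm above what it lies on); its y runs along the 90 mm length, z up at the start; about 140 g
- collar: Brass spacer collar, a cylinder 36 mm across and 28 mm high standing on end (axis upright), black bore 16 mm across on top; origin: its centre (14 mm above what it stands on), z along its axis; about 150 g
- white_bar: White bar of polishing compound, 28 x 90 x 28 mm, with a brown cardboard band round one end, lying on the bench; origin: its centre (14 mm above what it lies on); its y runs along the 90 mm length, z up at the start; about 140 g. Not wanted in either kit: it stays where it is
- jar: Closed jar of paste with a blue cap and paper label, 48 mm across, 50 mm high, among the stock; origin: centre of its underside. It stays where it is
Things that resemble listed ones, but are neither listed nor needed, are in the scene too. What is meant by the grey_wheel is not pink, and is the larger of those in its own colour.

How it is judged:
At the end, for the whole second after the job is handed in: Each kit piece lies on the floor of its own bay (height within 3.5 mm, collar 2.2), inside the walls (off centre: wheels 13.5 mm, bars 15.5 across and 27 along, collar 12.5 along tray y, 22.5 along tray x), released, at rest; white bar and jar within 15 mm of their starts (x of grey_wheel in the frame of tray_blue between 0.0165 and 0.0435 m and y of grey_wheel in the frame of tray_blue between -0.0445 and -0.0175 m and z of grey_wheel in the frame of tray_blue between 0.01 and 0.0245 m and linear speed of each of grey_wheel, red_bar, felt_wheel, green_bar, collar below 0.02 m/s and angular speed of each of grey_wheel, red_bar, felt_wheel, green_bar, collar below 0.2 rad/s and contact force between each of grey_wheel, red_bar, felt_wheel, green_bar, collar and the fingers below 0.05 N and x of red_bar in the frame of tray_blue between -0.0565 and -0.0255 m and y of red_bar in the frame of tray_blue between -0.027 and 0.027 m and z of red_bar in the frame of tray_blue between 0.01 and 0.0215 m and x of felt_wheel in the frame of tray_yellow between 0.0165 and 0.0435 m and y of felt_wheel in the frame of tray_yellow between -0.0445 and -0.0175 m and z of felt_wheel in the frame of tray_yellow between 0.01 and 0.0245 m and x of green_bar in the frame of tray_yellow between -0.0565 and -0.0255 m and y of green_bar in the frame of tray_yellow between -0.027 and 0.027 m and z of green_bar in the frame of tray_yellow between 0.01 and 0.0215 m and x of collar in the frame of tray_yellow between 0.0075 and 0.0525 m and y of collar in the frame of tray_yellow between 0.0285 and 0.0535 m and z of collar in the frame of tray_yellow between 0.01 and 0.0202 m and distance of each of white_bar, jar from where it was at the start of the episode below 0.015 m); the robot touches nothing.
It fails at once if a stock piece is dropped or thrown into its tray (faster than 0.6 m/s within about 30 mm of the tray's floor) ((horizontal distance between grey_wheel and tray_blue below 0.085 m and z of grey_wheel in the frame of tray_blue below 0.045 m and linear speed of grey_wheel above 0.6 m/s) or (horizontal distance between red_bar and tray_blue below 0.085 m and z of red_bar in the frame of tray_blue below 0.045 m and linear speed of red_bar above 0.6 m/s) or (horizontal distance between felt_wheel and tray_yellow below 0.085 m and z of felt_wheel in the frame of tray_yellow below 0.045 m and linear speed of felt_wheel above 0.6 m/s) or (horizontal distance between green_bar and tray_yellow below 0.085 m and z of green_bar in the frame of tray_yellow below 0.045 m and linear speed of green_bar above 0.6 m/s) or (horizontal distance between collar and tray_yellow below 0.085 m and z of collar in the frame of tray_yellow below 0.045 m and linear speed of collar above 0.6 m/s)).
It fails at once if the white bar or the jar is moved by more than 20 mm (distance of any of white_bar, jar from where it was at the start of the episode above 0.02 m).
It also fails if it takes over 112 s, if anything falls off the work surface, if the arm or the gripper's body presses on something with over 40 N, if the wrist force passes 120 N, or if a joint passes its speed limit or range.

## Working session

There is one attempt and no reset: what is moved stays moved. The work goes in short steps, Python scripts to look and compute and a shell command to move; the robot and the scene stay as the last step left them, time stands still between calls to the robot, and variables do not carry over. Pictures are saved under pics/ and viewed, at most 14 in all, crops included, and the job is handed in when it is done.

```bash
ls; mkdir -p pics
python3 - <<'E'
from bench import monitor,cams,ticket,r
import cv2,numpy as np
print(r.tcp_to_grasp, monitor.read_state())
for n in("top","side"):
    c=cams.camera(n); cv2.imwrite(f"pics/{n}0.png",c["pixels"]); np.savez(f"{n}0.npz",**c)
    print(n,{k:v for k,v in c.items() if k not in("pixels","z_map")})
E
```

```text
pics
0.0187 {'time': 0.0, 'joint_positions': array([-1.33360104,  0.33285377, -0.06466719,  1.46095605,  0.02160635,
        1.34987919, -0.08849049]), 'joint_vel': array([ 1.59138681e-04, -7.05935271e-04, -1.06775473e-03, -8.09608108e-05,
        9.48363983e-04,  1.26212078e-03, -1.62258871e-03]), 'joint_torque': array([-2.54995175e-04, -6.23250818e+01,  2.46034091e-02, -3.89901924e+01,
       -6.12756587e-02,  3.95806495e-02,  1.59365968e-04]), 'ee_pos': array([0.16047256, 0.60361325, 0.19785814]), 'eef_rot': array([ 1.29532027e-01,  9.91574991e-01, -6.98709316e-04, -4.98569973e-05]), 'ft_force': array([ 0.56524922, -0.5461508 ,  0.80372971]), 'torque': array([ 0.05793121,  0.04511536, -0.01439078]), 'grip_force': 0.0, 'width': 0.08660905660704225}
top {'vfov': 52.721036511952654, 'cx': 277.26361419141926, 'cy': 216.59071551583094, 'T': array([[ 0.02659559,  0.98172427, -0.18844134,  0.43693785],
       [-0.99964396,  0.02571332, -0.00712549, -0.01584097],
       [-0.00214981,  0.18856375,  0.9820586 ,  0.92516823],
       [ 0.        ,  0.        ,  0.        ,  1.        ]])}
side {'vfov': 48.723545703233064, 'cx': 286.29465465945765, 'cy': 206.06257585826674, 'T': array([[ 0.91074765,  0.33657049, -0.23928859,  0.38197013],
       [-0.41276299,  0.72386364, -0.55285454, -0.47705383],
       [-0.01286222,  0.60228045,  0.79818095,  0.71485908],
       [ 0.        ,  0.        ,  0.        ,  1.        ]])}
```

View pics/top0.png

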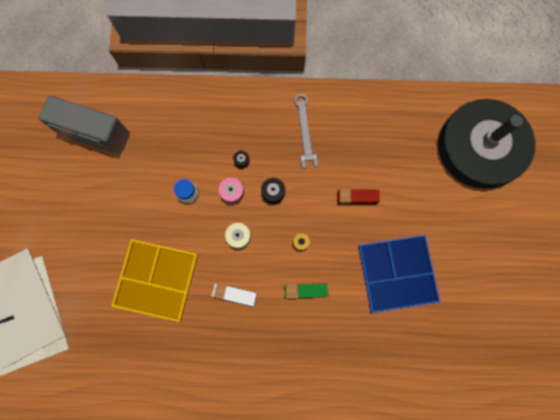

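View pics/side0.png

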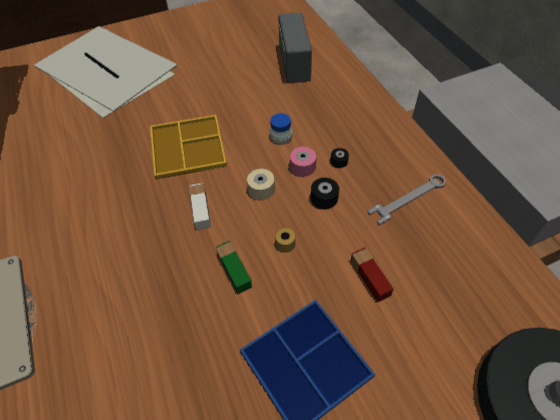

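The top view shows these candidates for the grey wheel: black (273,191), the smaller black (241,159), pink (231,190) and the large plate (487,143). By the description it is (273,191).
- **Other pieces:** felt wheel (237,235), collar (301,242), red bar (358,197), green bar (306,291), white bar (234,295), jar (185,190).
- **Trays:** yellow (155,280), blue (399,273).

The side view shows the same layout, with the grey wheel at (325,193).

Next I'll measure in both views.

```bash
cat > h.py <<'E'
import numpy as np,cv2
def load(n): return dict(np.load(n+".npz"))
def cloud(c):
    h,w=c["z_map"].shape; f=h/2/np.tan(np.radians(float(c["vfov"]))/2)
    v,u=np.mgrid[:h,:w]; z=c["z_map"]
    P=np.stack([(u-c["cx"])/f*z,-(v-c["cy"])/f*z,-z],-1)
    W=P@c["T"][:3,:3].T+c["T"][:3,3]; W[z==0]=np.nan
    return W
def hsv(c): return cv2.cvtColor(c["pixels"],cv2.COLOR_BGR2HSV)
def comps(c,z0=.018,zmax=.07,amin=40):
    W=cloud(c); m=((W[...,2]>z0)&(W[...,2]<zmax)).astype(np.uint8)
    n,L,S,C=cv2.connectedComponentsWithStats(m)
    out=[]
    for i in range(1,n):
        if S[i,4]<amin or S[i,4]>3000: continue
        P=W[L==i]; zt=np.percentile(P[:,2],80)
        T=P[abs(P[:,2]-zt)<.005]; 
        (cx,cy),(a,b),t=cv2.minAreaRect((T[:,:2]*1000).astype(np.float32))
        if a<b: t+=90
        out.append((C[i].round(),zt,cx,cy,max(a,b),min(a,b),t%180, c["pixels"][L==i].mean(0).round()))
    return out
def tray(c,lo,hi):
    W=cloud(c); m=cv2.inRange(hsv(c),lo,hi)
    n,L,S,C=cv2.connectedComponentsWithStats(cv2.morphologyEx(m,cv2.MORPH_CLOSE,np.ones((3,3))))
    S[1:][(S[1:,4]<3000)|(S[1:,4]>30000),4]=0
    i=1+S[1:,4].argmax(); P=W[(L==i)]; P=P[np.isfinite(P[:,2])]
    P=P[(P[:,2]<.02)]
    (cx,cy),(a,b),t=cv2.minAreaRect((P[:,:2]*1000).astype(np.float32))
    return C[i].round(),S[i,4],cx,cy,a,b,t,np.percentile(P[:,2],[5,30,50,95]).round(4)
YEL=((18,150,60),(32,255,255)); BLU=((105,150,30),(128,255,255))
E
python3 - <<'E'
from h import *
for n in("top0","side0"):
    c=load(n); W=cloud(c); print(n)
    for p in [(330,100),(450,380),(200,350),(330,330)] if n=="top0" else [(120,300),(400,100),(200,350),(100,180)]: print("bench",p,W[p].round(4))
    for o in comps(c): print(o[0],"z %.4f c(%.1f %.1f) %.1fx%.1f t%.1f"%o[1:7],o[7])
    for k in(YEL,BLU): print(tray(c,*k))
t=load("top0")["pixels"]; cv2.imwrite("pics/crop0.png",cv2.resize(t[140:330,150:400],None,fx=3,fy=3,interpolation=cv2.INTER_CUBIC))
E
```

```text
top0
bench (330, 100) [0.3604 0.3591 0.0008]Traceback (most recent call last):
  File "<stdin>", line 4, in <module>
IndexError: index 450 is out of bounds for axis 0 with size 420
```

Run:
```python
from h import *
for n in("top0","side0"):
    c=load(n); W=cloud(c); print(n)
    for p in [(330,100),(400,400),(200,450),(330,330),(100,400)] if n=="top0" else [(120,300),(400,150),(250,350),(100,180)]: print("bench",p,W[p].round(4))
    for o in comps(c): print(o[0],"z %.4f c(%.1f %.1f) %.1fx%.1f t%.1f"%o[1:7],o[7])
    for k in(YEL,BLU): print(tray(c,*k))
t=load("top0")["pixels"]; cv2.imwrite("pics/crop0.png",cv2.resize(t[140:330,150:400],None,fx=3,fy=3,interpolation=cv2.INTER_CUBIC))
```

```text
top0
bench (330, 100) [0.3604 0.3591 0.0008]
bench (400, 400) [ 0.2384 -0.2706  0.0013]
bench (200, 450) [ 0.6621 -0.394   0.0013]
bench (330, 330) [ 0.3732 -0.1274 -0.0028]
bench (100, 400) [ 0.8995 -0.289   0.0017]
[101. 138.] z 0.0606 c(771.9 413.4) 161.9x53.3 t94.1 [40. 48. 58.]
[241. 158.] z 0.0240 c(741.9 75.6) 34.9x34.9 t58.5 [64. 70. 79.]
[231. 190.] z 0.0348 c(666.5 93.5) 51.5x51.4 t151.9 [143. 125. 199.]
[273. 190.] z 0.0349 c(668.5 1.7) 52.3x52.1 t70.3 [65. 70. 76.]
[185. 190.] z 0.0503 c(661.7 192.5) 41.5x41.2 t94.7 [154.  89.  54.]
[358. 196.] z 0.0286 c(661.3 -185.6) 89.7x29.1 t91.4 [ 34.  56. 141.]
[238. 235.] z 0.0348 c(566.3 75.3) 51.7x51.3 t1.9 [156. 193. 203.]
[301. 241.] z 0.0287 c(557.5 -61.3) 34.0x33.3 t136.8 [ 53. 131. 174.]
[234. 294.] z 0.0287 c(442.1 76.7) 89.3x28.3 t78.1 [178. 191. 205.]
[306. 290.] z 0.0289 c(454.3 -73.6) 88.7x28.0 t93.1 [ 54. 119.  73.]
(array([155., 280.]), np.int32(4978), 469.0654602050781, 252.4480438232422, 155.50375366210938, 150.64695739746094, 78.82764434814453, array([0.0005, 0.0028, 0.0038, 0.012 ]))
(array([398., 274.]), np.int3
[... 661 characters left out ...]
10. 134. 143.]
[325. 191.] z 0.0349 c(669.3 2.0) 53.3x52.1 t80.7 [35. 36. 35.]
[199. 204.] z 0.0290 c(442.6 76.6) 92.0x28.6 t78.4 [142. 156. 164.]
[285. 238.] z 0.0293 c(558.0 -62.2) 35.2x34.5 t176.2 [ 46.  88. 110.]
[233. 265.] z 0.0289 c(455.2 -73.3) 91.2x28.8 t93.5 [39. 83. 47.]
[372. 273.] z 0.0291 c(662.2 -184.9) 91.0x29.2 t91.7 [28. 39. 98.]
(array([186., 146.]), np.int32(3739), 469.70758056640625, 258.49688720703125, 171.9556121826172, 149.6727294921875, 78.73237609863281, array([0.0021, 0.0039, 0.0047, 0.0128]))
(array([306., 364.]), np.int32(9177), 497.61376953125, -271.8104248046875, 146.01016235351562, 148.19322204589844, 10.17414665222168, array([0.0019, 0.0034, 0.0042, 0.0123]))
```

View pics/crop0.png

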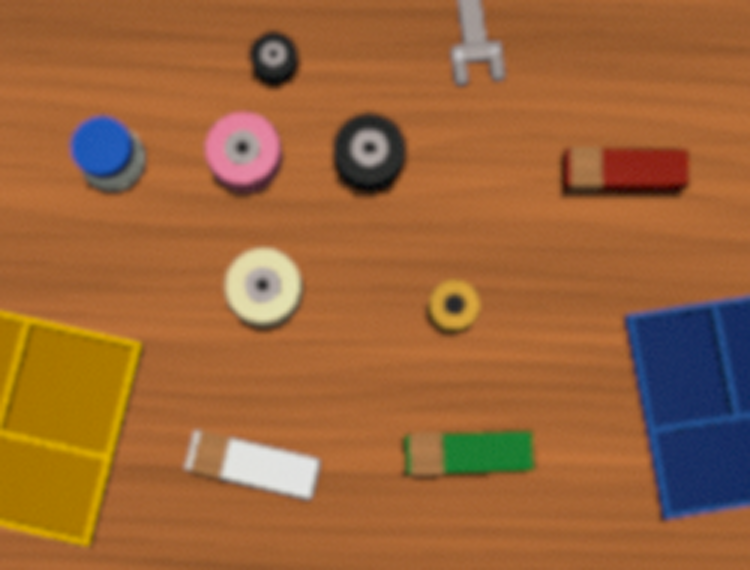

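The crop confirms the wheel: at crop (369,150), black, 52 mm across, larger than the small black one at (273,57) and not pink. Both views agree to within 1 mm, and heights are 35, 29 and 29 mm. The yellow tray's outline still needs a cleaner fit.

```bash
cat > t.py <<'E'
from h import *
from scipy.optimize import least_squares
def fit(ns,g,th):
    Q=[]
    for n in ns:
        W=cloud(load(n)).reshape(-1,3); hs=hsv(load(n)).reshape(-1,3)
        lo,hi=YEL if g[1]>0 else BLU
        m=np.all((hs>=lo)&(hs<=hi),1)&(W[:,2]>.009)&(W[:,2]<.016)&(np.hypot(W[:,0]-g[0],W[:,1]-g[1])<.13); Q.append(W[m,:2])
    def loc(p,P):
        d=P-p[:2]; c,s=np.cos(p[2]),np.sin(p[2]); return d[:,0]*c+d[:,1]*s,-d[:,0]*s+d[:,1]*c
    seg=lambda x,y,a,b: np.hypot(x-np.clip(x,min(a[0],b[0]),max(a[0],b[0])),y-np.clip(y,min(a[1],b[1]),max(a[1],b[1])))
    X=.071;Y=.072
    S=[((-X,-Y),(-X,Y)),((X,-Y),(X,Y)),((-X,-Y),(X,-Y)),((-X,Y),(X,Y)),((-.011,-Y),(-.011,Y)),((-.011,.010),(X,.010))]
    P_=[]
    for P in Q+[np.vstack(Q)]:
        f=lambda p:np.min([seg(*loc(p,P),a,b) for a,b in S],0)
        r=least_squares(f,[g[0],g[1],th],loss="soft_l1",f_scale=.002,x_scale=[.01,.01,.1]); print(len(P),r.x.round(4),"med",np.median(f(r.x)).round(4)); P_.append(r.x)
    return P_[-1]
for nm,g,th in(("Y",(.469,.252),-.196),("B",(.497,-.2716),.178)):
    x,y,t=fit(["top0","side0"],g,th); R=np.array([[np.cos(t),-np.sin(t)],[np.sin(t),np.cos(t)]])
    print(nm,np.degrees(t).round(1),{k:(R@v+[x,y]).round(4) for k,v in dict(long=(-.041,0),sq=(.03,-.031),small=(.03,.041)).items()})
E
python3 t.py
```

```text
717 [ 0.4689  0.2489 -0.1942] med 0.0011
710 [ 0.4691  0.2489 -0.1949] med 0.0013
1427 [ 0.469   0.2489 -0.1945] med 0.0012
Y -11.1 {'long': array([0.4288, 0.2568]), 'sq': array([0.4925, 0.2127]), 'small': array([0.5064, 0.2833])}
434 [ 0.4971 -0.2723  0.1776] med 0.0012
1344 [ 0.4977 -0.2721  0.1804] med 0.0011
1778 [ 0.4976 -0.2722  0.1797] med 0.0011
B 10.3 {'long': array([ 0.4572, -0.2795]), 'sq': array([ 0.5326, -0.2973]), 'small': array([ 0.5198, -0.2265])}
```

```bash
python3 -m crank '{"steps":[[[0.74,-0.96,0],[0,0,-0.7]],[[0.74,-0.96,0],[0,0,-0.7]],[[0.74,-0.96,0],[0,0,-0.7]],[[0.74,-0.96,0],[0,0,-0.7]],[[0.74,-0.96,0],[0,0,-0.7]],[[0.74,-0.96,0],[0,0,-0.7]],[[0.74,-0.96,0],[0,0,-0.7]],[[0.74,-0.96,0],[0,0,-0.7]],[[0.74,-0.96,0],[0,0,-0.7]],[[0.74,-0.96,0],[0,0,-0.7]]]}' 70 20
```

```text
time: 0.93
ee_pos: [0.3461, 0.3626, 0.1984]
eef_rot: [0.423, 0.906, -0.0, -0.0]
ft_force: [0.8, 0.3, 0.3]
width: 0.0699
grip_force: 0.0
```

```bash
python3 -m crank '{"steps":[[[0.74,-0.96,-0.3],[0,0,-0.7]],[[0.74,-0.96,-0.3],[0,0,-0.7]],[[0.74,-0.96,-0.3],[0,0,-0.7]],[[0.74,-0.96,-0.3],[0,0,-0.7]],[[0.74,-0.96,-0.3],[0,0,-0.7]],[[0.74,-0.96,-0.3],[0,0,-0.7]],[[0.74,-0.96,-0.3],[0,0,-0.7]],[[0.74,-0.96,-0.3],[0,0,-0.7]],[[0.74,-0.96,-0.3],[0,0,-0.7]],[[0.74,-0.96,-0.3],[0,0,-0.7]]]}' 72 20
python3 -m crank '{"steps":[[[0.72,-0.95,-0.6],[0,0,-0.5]],[[0.72,-0.95,-0.6],[0,0,-0.5]],[[0,0,-0.4],[0,0,0]],[[0,0,0],[0,0,0]]]}'
```

```text
time: 1.77
ee_pos: [0.531, 0.1227, 0.1232]
eef_rot: [0.676, 0.737, -0.0, -0.0]
ft_force: [-0.1, 0.9, 0.9]
width: 0.072
grip_force: 0.0
time: 2.1
ee_pos: [0.5655, 0.0743, 0.0811]
eef_rot: [0.708, 0.707, -0.002, -0.001]
ft_force: [-0.0, -0.3, -0.3]
width: 0.0724
grip_force: 0.0
```

```bash
python3 -m crank '{"steps":[[[0.06,0,-0.8],[0,0,0]],[[0,0,-0.8],[0,0,0]],[[0,0,-0.8],[0,0,0]],[[0,0,-0.4],[0,0,0]],[[0,0,0],[0,0,0]]]}'
python3 -m crank '{"steps":[[[0,0,0],[0,0,0]],[[0,0,0],[0,0,0]],[[0,0,0],[0,0,0]],[[0,0,0],[0,0,0]],[[0,0,0],[0,0,0]],[[0,0,0],[0,0,0]]]}' 45 20
```

```text
time: 2.52
ee_pos: [0.5662, 0.0774, 0.012]
eef_rot: [0.706, 0.708, -0.001, -0.001]
ft_force: [0.3, -0.9, -0.5]
width: 0.0721
grip_force: 0.0
time: 3.02
ee_pos: [0.5683, 0.0767, 0.0141]
eef_rot: [0.706, 0.708, 0.0, 0.0]
ft_force: [-0.1, 0.5, -0.1]
width: 0.0464
grip_force: 0.0
```

```bash
cat > snap.py <<'E'
import sys
from bench import cams,monitor
from h import *
k=sys.argv[1]
for n in("top","side"):
    c=cams.camera(n); np.savez(f"{n}{k}.npz",**c); print(n)
    for o in comps(c): print(o[0],"z %.4f c(%.1f %.1f) %.1fx%.1f t%.1f"%o[1:7],o[7])
    cv2.imwrite(f"pics/{n}{k}.png",c["pixels"])
print(monitor.read_state()["ee_pos"],monitor.read_state()["width"],monitor.read_state()["grip_force"])
E
python3 snap.py 1
```

```text
top
[101. 138.] z 0.0617 c(771.3 413.7) 160.6x54.8 t94.3 [40. 48. 57.]
[243. 154.] z 0.0237 c(750.1 71.5) 35.1x17.0 t64.8 [44. 57. 75.]
[273. 190.] z 0.0348 c(668.5 1.3) 52.7x52.3 t117.1 [65. 69. 76.]
[358. 196.] z 0.0289 c(661.4 -185.4) 89.6x28.7 t91.0 [ 34.  56. 141.]
[301. 241.] z 0.0288 c(557.2 -61.9) 34.7x33.8 t46.3 [ 53. 131. 174.]
[306. 290.] z 0.0288 c(454.3 -73.7) 88.9x28.0 t93.2 [ 54. 119.  73.]
[247. 297.] z 0.0284 c(436.6 49.8) 34.6x27.7 t78.8 [165. 170. 173.]
side
[296.  66.] z 0.0596 c(765.9 377.5) 103.1x47.6 t109.1 [42. 44. 42.]
[303. 160.] z 0.0352 c(668.4 92.1) 53.0x48.7 t32.8 [105.  92. 144.]
[340. 155.] z 0.0243 c(742.0 75.5) 36.4x35.2 t169.8 [44. 47. 48.]
[261. 180.] z 0.0427 c(568.0 75.5) 63.3x21.2 t0.1 [54. 66. 70.]
[325. 191.] z 0.0351 c(669.1 2.5) 53.9x51.0 t63.3 [41. 42. 41.]
[199. 204.] z 0.0290 c(442.5 76.9) 92.0x28.4 t78.2 [101. 111. 115.]
[285. 238.] z 0.0289 c(558.6 -60.6) 36.1x35.0 t48.2 [ 53. 101. 125.]
[233. 265.] z 0.0290 c(455.0 -73.4) 91.5x28.8 t93.5 [46. 95. 55.]
[372. 273.] z 0.0290 c(661.9 -185.4) 90.7x29.3 t90.6 [ 33.  46. 111.]
[0.56813564 0.07658669 0.01387166] 0.045356294902583597 0.0
```

View pics/side1.png

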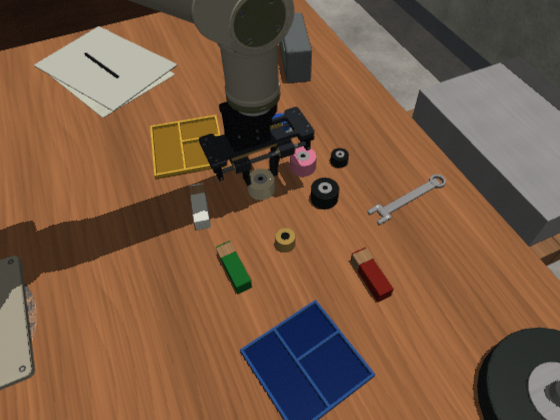

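The side view shows the fingers at about (250,178) and (275,168), at or behind the felt wheel (261,185), with nothing gripped. I'll check where the fingertips really are using the depth.

Run:
```python
from h import *
c=load("side1"); W=cloud(c); P=W[150:205,235:295]
cv2.imwrite("pics/crop1.png",cv2.resize(c["pixels"][120:220,200:330],None,fx=6,fy=6,interpolation=cv2.INTER_CUBIC))
for v in range(150,204,4): print(v,[("%d,%d,%d"%tuple((W[v,u]*1000).round()) if np.isfinite(W[v,u,0]) else "-") for u in range(243,287,5)])
```

```text
150 ['534,53,150', '543,52,147', '551,51,143', '560,52,139', '569,51,136', '623,171,0', '596,73,104', '596,49,126', '602,40,132']
154 ['533,51,142', '541,51,138', '589,172,1', '599,169,0', '608,164,1', '577,48,126', '585,45,124', '594,43,122', '602,42,120']
158 ['532,51,133', '541,51,129', '585,163,0', '557,45,127', '566,44,124', '574,43,121', '594,69,87', '602,66,86', '642,136,0']
162 ['528,42,133', '536,38,133', '547,44,123', '590,146,2', '599,142,1', '609,140,-1', '593,68,77', '602,67,74', '638,127,-1']
166 ['527,39,127', '536,39,123', '577,143,-1', '587,139,-2', '595,133,0', '605,128,1', '592,66,69', '623,119,1', '632,114,2']
170 ['526,38,118', '534,37,115', '572,130,2', '573,99,33', '581,93,35', '601,120,-2', '592,67,57', '619,110,0', '628,104,1']
174 ['537,83,55', '542,66,71', '559,91,36', '568,88,35', '577,84,35', '586,81,33', '592,70,42', '614,99,1', '624,96,-1']
178 ['536,84,43', '541,66,60', '555,82,36', '564,78,36', '573,75,35', '582,70,36', '591,67,34', '611,91,-1', '620,86,0']
182 ['542,110,0', '540,67,47', '552,75,33', '560,69,35', '570,67,33', '578,60,36', '587,58,33', '605,78,3', '615,76,0']
186 ['539,101,-1', '539,65,38', '548,64,35', '557,60,35', '566,57,34', '574,52,35', '586,56,24', '602,71,0', '610,65,2']
190 ['535,91,-1', '541,77,12', '546,61,28', '554,54,31', '562,49,32', '573,50,25', '585,56,13', '598,61,0', '607,58,-2']
194 ['531,79,2', '540,75,2', '546,62,14', '553,52,22', '561,48,22', '572,49,15', '584,54,3', '594,52,1', '602,47,1']
198 ['528,73,-1', '536,66,2', '545,63,1', '552,53,9', '561,48,10', '571,49,3', '581,48,-1', '589,42,2', '598,38,1']
202 ['524,62,0', '533,60,-1', '541,54,1', '550,50,1', '560,47,-2', '568,42,1', '576,34,5', '586,34,0', '594,30,0']
```

View pics/crop1.png

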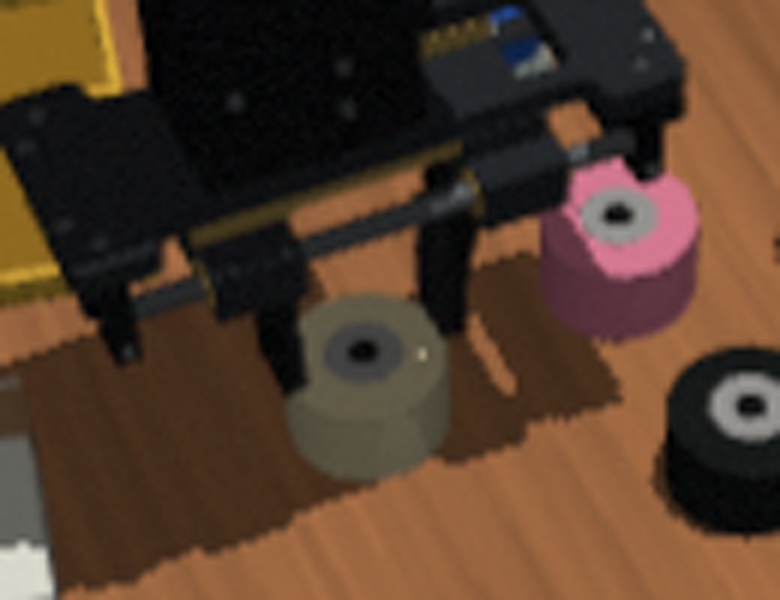

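The crop shows the fingertips ending about level with the wheel top (crop (295,390) and (450,330)), though the reading says z = 14 mm. I'll raise the tool and measure the tips in free space.

```bash
python3 -m crank '{"steps":[[[0,0,1],[0,0,0]],[[0,0,1],[0,0,0]],[[0,0,0],[0,0,0]],[[0,0,0],[0,0,0]]]}' 72; python3 snap.py 2 | tail -1
python3 - <<'E'
from h import *
c=load("side2"); W=cloud(c)
m=(W[...,0]>.50)&(W[...,0]<.64)&(W[...,1]>.055)&(W[...,1]<.095)&(W[...,2]>.045)&(W[...,2]<.13)
P=W[m]; 
for a,b in((.5,.567),(.567,.64)):
    q=P[(P[:,0]>a)&(P[:,0]<b)]; print(len(q),"z",np.percentile(q[:,2],[0,2,5,50]).round(4)); s=q[q[:,2]<q[:,2].min()+.02]; print("x",s[:,0].min().round(4),s[:,0].max().round(4),"y",s[:,1].min().round(4),s[:,1].max().round(4))
cv2.imwrite("pics/crop2.png",cv2.resize(c["pixels"][90:220,190:330],None,fx=5,fy=5,interpolation=cv2.INTER_CUBIC))
E
```

```text
time: 3.45
ee_pos: [0.569, 0.0767, 0.065]
eef_rot: [0.706, 0.708, 0.001, 0.001]
ft_force: [0.3, 0.8, -0.8]
width: 0.0644
grip_force: 0.0
[0.56762831 0.07658707 0.06309011] 0.06937958996466782 0.0
108 z [0.0883 0.0897 0.0904 0.1066]
x 0.5254 0.5346 y 0.0646 0.0878
148 z [0.0873 0.0894 0.0907 0.1101]
x 0.6015 0.6115 y 0.0639 0.0843
```

View pics/crop2.png

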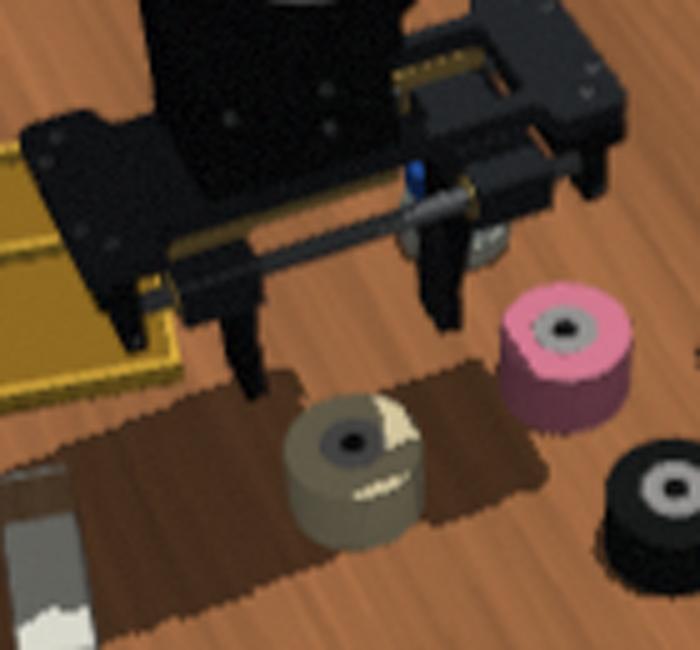

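The crop shows free fingertips at (255,390) and (450,325). By depth the tips are at z≈88 mm while the state says 64, so reported z is about 24 mm too low; x and y agree. I'll aim at reported z = true − 24 mm.

```bash
python3 -m crank '{"steps":[[[-0.02,-0.04,-0.8],[0,0,0]],[[0,0,-0.8],[0,0,0]],[[0,0,-0.8],[0,0,0]],[[0,0,-0.4],[0,0,0]],[[0,0,-0.24],[0,0,0]],[[0,0,0],[0,0,0]]]}' 72
python3 -m crank '{"steps":[[[0,0,0],[0,0,0]],[[0,0,0],[0,0,0]],[[0,0,0],[0,0,0]],[[0,0,0],[0,0,0]],[[0,0,0],[0,0,0]],[[0,0,0],[0,0,0]]]}' 40 20
```

```text
time: 4.05
ee_pos: [0.5665, 0.0752, -0.0138]
eef_rot: [0.706, 0.708, -0.001, -0.001]
ft_force: [-0.3, -0.9, 0.3]
width: 0.0723
grip_force: 0.0
time: 4.55
ee_pos: [0.5681, 0.0757, -0.0115]
eef_rot: [0.706, 0.708, 0.001, 0.0]
ft_force: [-0.5, 0.1, 5.4]
width: 0.0533
grip_force: 20.0
```

```bash
python3 -m crank '{"steps":[[[0,0,1],[0,0,0]],[[0,0,1],[0,0,0]],[[0,0,1],[0,0,0]],[[-0.5,0.91,0],[0,0,0]],[[-0.5,0.91,0],[0,0,0]],[[-0.5,0.91,0],[0,0,0]],[[-0.5,0.91,0],[0,0,0]],[[-0.5,0.91,0],[0,0,0]],[[-0.5,0.91,0],[0,0,0]],[[0,0,0],[0,0,0]]]}'
python3 -m crank '{"steps":[[[0,0,0],[0,0,0]],[[0,0,0],[0,0,0]]]}'
```

```text
time: 5.38
ee_pos: [0.4896, 0.2175, 0.0625]
eef_rot: [0.704, 0.71, 0.0, -0.001]
ft_force: [-0.0, 1.0, -0.6]
width: 0.0536
grip_force: 20.0
time: 5.55
ee_pos: [0.4927, 0.2115, 0.0627]
eef_rot: [0.706, 0.708, -0.0, 0.0]
ft_force: [-0.1, 0.3, -1.6]
width: 0.0538
grip_force: 20.0
```

```bash
python3 -m crank '{"steps":[[[0,0.02,-0.7],[0,0,0]],[[0,0,-0.7],[0,0,0]],[[0,0,-0.7],[0,0,0]],[[0,0,-0.4],[0,0,0]],[[0,0,-0.2],[0,0,0]],[[0,0,-0.1],[0,0,0]],[[0,0,0],[0,0,0]],[[0,0,0],[0,0,0]]]}'
```

```text
time: 6.22
ee_pos: [0.4933, 0.2125, -0.0066]
eef_rot: [0.707, 0.708, 0.001, 0.0]
ft_force: [1.5, -0.2, -0.5]
width: 0.0534
grip_force: 20.0
```

```bash
python3 -m crank '{"steps":[[[0,0,-0.06],[0,0,0]],[[0,0,0],[0,0,0]],[[0,0,0],[0,0,0]]]}'
python3 -m crank '{"steps":[[[0,0,0],[0,0,0]],[[0,0,0],[0,0,0]],[[0,0,0],[0,0,0]],[[0,0,0],[0,0,0]],[[0,0,1],[0,0,0]],[[0,0,1],[0,0,0]],[[0,0,1],[0,0,0]],[[0,0,0],[0,0,0]]]}' 66
```

```text
time: 6.47
ee_pos: [0.4935, 0.2128, -0.0077]
eef_rot: [0.706, 0.708, 0.001, 0.0]
ft_force: [-2.3, -2.1, 6.8]
width: 0.0537
grip_force: 20.0
time: 7.13
ee_pos: [0.4951, 0.2137, 0.0707]
eef_rot: [0.707, 0.708, 0.003, 0.001]
ft_force: [0.9, -0.4, 0.8]
width: 0.066
grip_force: 0.0
```

```bash
python3 -m crank '{"steps":[[[0.23,-1,0],[0,0,-0.2]],[[0.23,-1,0],[0,0,-0.2]],[[0.23,-1,0],[0,0,-0.2]],[[0.23,-1,0],[0,0,-0.2]],[[0.23,-1,0],[0,0,-0.2]],[[0.23,-1,0],[0,0,-0.2]],[[0.23,-1,0],[0,0,-0.2]],[[0.23,-1,0],[0,0,-0.2]],[[0.23,-1,0],[0,0,-0.2]],[[0.23,-1,0],[0,0,-0.2]]]}' 60
python3 -m crank '{"steps":[[[0.26,-1,0],[0,0,-0.2]],[[0,0,-0.5],[0,0,0]],[[0,0,-0.5],[0,0,0]],[[0,0,0],[0,0,0]],[[0,0,0],[0,0,0]]]}'
```

```text
time: 7.97
ee_pos: [0.5501, -0.0386, 0.0659]
eef_rot: [0.766, 0.643, 0.0, 0.0]
ft_force: [-0.9, 0.2, 0.6]
width: 0.0603
grip_force: 0.0
time: 8.38
ee_pos: [0.5555, -0.0611, 0.04]
eef_rot: [0.77, 0.638, -0.001, -0.001]
ft_force: [0.2, -0.1, 0.7]
width: 0.06
grip_force: 0.0
```

```bash
python3 -m crank '{"steps":[[[0.08,0,-0.7],[0,0,0]],[[0,0,-0.7],[0,0,0]],[[0,0,-0.5],[0,0,0]],[[0,0,-0.26],[0,0,0]],[[0,0,0],[0,0,0]],[[0,0,0],[0,0,0]]]}' 60
python3 -m crank '{"steps":[[[0,0,0],[0,0,0]],[[0,0,0],[0,0,0]],[[0,0,0],[0,0,0]],[[0,0,0],[0,0,0]],[[0,0,0],[0,0,0]],[[0,0,0],[0,0,0]],[[0,0,0],[0,0,0]]]}' 25 25
```

```text
time: 8.88
ee_pos: [0.5587, -0.0622, -0.0125]
eef_rot: [0.771, 0.637, 0.0, 0.0]
ft_force: [1.0, -0.1, -0.5]
width: 0.0599
grip_force: 0.0
time: 9.47
ee_pos: [0.5587, -0.0624, -0.0125]
eef_rot: [0.771, 0.637, 0.0, 0.0]
ft_force: [-0.7, 0.4, 4.5]
width: 0.0351
grip_force: 25.0
```

```bash
python3 -m crank '{"steps":[[[0,0,1],[0,0,0]],[[0,0,1],[0,0,0]],[[0,0,1],[0,0,0]],[[-0.15,0.99,0],[0,0,0]],[[-0.15,0.99,0],[0,0,0]],[[-0.15,0.99,0],[0,0,0]],[[-0.15,0.99,0],[0,0,0]],[[-0.15,0.99,0],[0,0,0]],[[-0.15,0.99,0],[0,0,0]],[[-0.15,0.99,0],[0,0,0]]]}'
python3 -m crank '{"steps":[[[-0.15,0.99,0],[0,0,0]],[[-0.15,0.99,0],[0,0,0]],[[-0.15,0.99,0],[0,0,0]],[[-0.15,0.99,0],[0,0,0]],[[-0.15,0.99,0],[0,0,0]],[[-0.15,0.99,0],[0,0,0]],[[-0.15,0.99,0],[0,0,0]],[[0,0,0],[0,0,0]],[[0,0,0],[0,0,0]]]}'
```

```text
time: 10.3
ee_pos: [0.5317, 0.1119, 0.0619]
eef_rot: [0.771, 0.637, -0.0, -0.0]
ft_force: [1.3, 0.5, -1.4]
width: 0.0355
grip_force: 25.0
time: 11.05
ee_pos: [0.5051, 0.2855, 0.0616]
eef_rot: [0.77, 0.638, -0.0, -0.0]
ft_force: [0.4, -0.1, -2.0]
width: 0.0352
grip_force: 25.0
```

```bash
python3 -m crank '{"steps":[[[0.05,-0.06,-0.7],[0,0,0]],[[0,0,-0.7],[0,0,0]],[[0,0,-0.7],[0,0,0]],[[0,0,-0.4],[0,0,0]],[[0,0,-0.2],[0,0,0]],[[0,0,-0.1],[0,0,0]],[[0,0,-0.04],[0,0,0]],[[0,0,0],[0,0,0]],[[0,0,0],[0,0,0]]]}'
```

```text
time: 11.8
ee_pos: [0.5079, 0.2829, -0.008]
eef_rot: [0.771, 0.637, 0.001, 0.0]
ft_force: [0.6, -0.4, -2.3]
width: 0.0353
grip_force: 25.0
```

Still carrying weight (−2.3 N), so I'll go down a touch more, then release.

```bash
python3 -m crank '{"steps":[[[0,0,-0.05],[0,0,0]],[[0,0,0],[0,0,0]],[[0,0,0],[0,0,0]]]}'
python3 -m crank '{"steps":[[[0,0,0],[0,0,0]],[[0,0,0],[0,0,0]],[[0,0,0],[0,0,0]],[[0,0,0],[0,0,0]],[[0,0,1],[0,0,0]],[[0,0,1],[0,0,0]],[[0,0,1],[0,0,0]],[[0,0,0],[0,0,0]]]}' 50
```

```text
time: 12.05
ee_pos: [0.508, 0.283, -0.0086]
eef_rot: [0.771, 0.637, 0.001, -0.0]
ft_force: [-3.2, -2.0, 9.5]
width: 0.0353
grip_force: 25.0
time: 12.72
ee_pos: [0.5099, 0.2839, 0.0698]
eef_rot: [0.771, 0.637, 0.004, 0.0]
ft_force: [0.4, -0.5, -0.1]
width: 0.0499
grip_force: 0.0
```

```bash
python3 -m crank '{"steps":[[[-0.14,-0.95,0],[0,0,0.2]],[[-0.14,-0.95,0],[0,0,0.2]],[[-0.14,-0.95,0],[0,0,0.2]],[[-0.14,-0.95,0],[0,0,0.2]],[[-0.14,-0.95,0],[0,0,0.2]],[[-0.14,-0.95,0],[0,0,0.2]],[[-0.14,-0.95,0],[0,0,0.2]],[[-0.14,-0.95,0],[0,0,0.2]],[[-0.14,-0.95,0],[0,0,0.2]],[[-0.14,-0.95,0],[0,0,0.2]]]}' 55
python3 -m crank '{"steps":[[[-0.14,-0.95,0],[0,0,0.16]],[[-0.14,-0.95,0],[0,0,0.16]],[[-0.14,-0.95,0],[0,0,0.16]],[[-0.14,-0.95,0],[0,0,0.16]],[[-0.14,-0.95,0],[0,0,0.16]],[[0,0,-0.5],[0,0,0]],[[0,0,-0.5],[0,0,0]],[[0,0,0],[0,0,0]],[[0,0,0],[0,0,0]]]}'
```

```text
time: 13.55
ee_pos: [0.472, 0.044, 0.0648]
eef_rot: [0.712, 0.702, 0.0, 0.0]
ft_force: [-0.6, -0.4, 0.2]
width: 0.0551
grip_force: 0.0
time: 14.3
ee_pos: [0.4543, -0.0738, 0.0396]
eef_rot: [0.688, 0.726, -0.001, -0.0]
ft_force: [0.5, 1.3, 0.4]
width: 0.0549
grip_force: 0.0
```

```bash
python3 -m crank '{"steps":[[[0,0,-0.7],[0,0,0]],[[0,0,-0.7],[0,0,0]],[[0,0,-0.5],[0,0,0]],[[0,0,-0.22],[0,0,0]],[[0,0,0],[0,0,0]],[[0,0,0],[0,0,0]]]}'
python3 -m crank '{"steps":[[[0,0,0],[0,0,0]],[[0,0,0],[0,0,0]],[[0,0,0],[0,0,0]],[[0,0,0],[0,0,0]],[[0,0,0],[0,0,0]],[[0,0,0],[0,0,0]],[[0,0,0],[0,0,0]]]}' 18 25
```

```text
time: 14.8
ee_pos: [0.4552, -0.0736, -0.0125]
eef_rot: [0.688, 0.726, 0.0, 0.0]
ft_force: [0.4, -0.2, 0.2]
width: 0.055
grip_force: 0.0
time: 15.38
ee_pos: [0.4549, -0.0737, -0.0129]
eef_rot: [0.688, 0.726, 0.0, 0.0]
ft_force: [-0.1, 0.5, 4.7]
width: 0.0279
grip_force: 25.0
```

```bash
python3 -m crank '{"steps":[[[0,0,1],[0,0,0]],[[0,0,1],[0,0,0]],[[0,0,1],[0,0,0]],[[-0.08,0.94,0],[0,0,-0.2]],[[-0.08,0.94,0],[0,0,-0.2]],[[-0.08,0.94,0],[0,0,-0.2]],[[-0.08,0.94,0],[0,0,-0.2]],[[-0.08,0.94,0],[0,0,-0.2]],[[-0.08,0.94,0],[0,0,-0.2]],[[-0.08,0.94,0],[0,0,-0.2]]]}'
python3 -m crank '{"steps":[[[-0.07,0.95,0],[0,0,-0.2]],[[-0.07,0.95,0],[0,0,-0.2]],[[-0.07,0.95,0],[0,0,-0.2]],[[-0.07,0.95,0],[0,0,-0.2]],[[-0.07,0.95,0],[0,0,-0.2]],[[-0.07,0.95,0],[0,0,-0.2]],[[-0.07,0.95,0],[0,0,-0.2]],[[0,0,0],[0,0,0]],[[0,0,0],[0,0,0]]]}'
```

```text
time: 16.22
ee_pos: [0.4403, 0.0918, 0.0618]
eef_rot: [0.731, 0.682, -0.0, -0.0]
ft_force: [0.9, 0.1, -2.2]
width: 0.028
grip_force: 25.0
time: 16.97
ee_pos: [0.4279, 0.2579, 0.0615]
eef_rot: [0.77, 0.638, -0.0, 0.0]
ft_force: [0.7, -0.5, -1.3]
width: 0.0277
grip_force: 25.0
```

```bash
python3 -m crank '{"steps":[[[0.03,-0.04,-0.7],[0,0,0]],[[0,0,-0.7],[0,0,0]],[[0,0,-0.7],[0,0,0]],[[0,0,-0.4],[0,0,0]],[[0,0,-0.2],[0,0,0]],[[0,0,-0.1],[0,0,0]],[[0,0,-0.04],[0,0,0]],[[0,0,0],[0,0,0]],[[0,0,0],[0,0,0]]]}'
```

```text
time: 17.72
ee_pos: [0.4298, 0.2564, -0.0084]
eef_rot: [0.771, 0.637, 0.001, -0.0]
ft_force: [-0.6, -1.1, -1.3]
width: 0.0278
grip_force: 25.0
```

```bash
python3 -m crank '{"steps":[[[0,0,-0.04],[0,0,0]],[[0,0,0],[0,0,0]],[[0,0,0],[0,0,0]]]}'
python3 -m crank '{"steps":[[[0,0,0],[0,0,0]],[[0,0,0],[0,0,0]],[[0,0,0],[0,0,0]],[[0,0,0],[0,0,0]],[[0,0,1],[0,0,0]],[[0,0,1],[0,0,0]],[[0,0,1],[0,0,0]],[[0,0,0],[0,0,0]]]}' 42
```

```text
time: 17.97
ee_pos: [0.4299, 0.2565, -0.0089]
eef_rot: [0.771, 0.637, 0.001, -0.0]
ft_force: [-3.2, -2.3, 9.3]
width: 0.0282
grip_force: 25.0
time: 18.63
ee_pos: [0.4317, 0.2576, 0.0693]
eef_rot: [0.771, 0.637, 0.003, -0.0]
ft_force: [1.4, -0.1, 0.7]
width: 0.042
grip_force: 0.0
```

```bash
python3 -m crank '{"steps":[[[0.87,-0.93,0],[0,0,0.2]],[[0.87,-0.93,0],[0,0,0.2]],[[0.87,-0.93,0],[0,0,0.2]],[[0.87,-0.93,0],[0,0,0.2]],[[0.87,-0.93,0],[0,0,0.2]],[[0.87,-0.93,0],[0,0,0.2]],[[0.87,-0.93,0],[0,0,0.2]],[[0.87,-0.93,0],[0,0,0.2]],[[0.87,-0.93,0],[0,0,0.2]],[[0.87,-0.93,0],[0,0,0.2]]]}' 72
python3 -m crank '{"steps":[[[0.87,-0.93,0],[0,0,0.2]],[[0,0,-0.5],[0,0,0]],[[0,0,0],[0,0,0]],[[0,0,0],[0,0,0]]]}'
```

```text
time: 19.47
ee_pos: [0.6476, 0.0224, 0.0643]
eef_rot: [0.712, 0.702, -0.0, -0.0]
ft_force: [-0.3, -0.2, -0.6]
width: 0.0718
grip_force: 0.0
time: 19.8
ee_pos: [0.6676, 0.0008, 0.0512]
eef_rot: [0.706, 0.708, -0.001, -0.001]
ft_force: [-0.3, 0.5, 0.7]
width: 0.0721
grip_force: 0.0
```

```bash
python3 -m crank '{"steps":[[[0.04,0.03,-0.8],[0,0,0]],[[0,0,-0.8],[0,0,0]],[[0,0,-0.6],[0,0,0]],[[0,0,-0.35],[0,0,0]],[[0,0,0],[0,0,0]],[[0,0,0],[0,0,0]]]}'
python3 -m crank '{"steps":[[[0,0,0],[0,0,0]],[[0,0,0],[0,0,0]],[[0,0,0],[0,0,0]],[[0,0,0],[0,0,0]],[[0,0,0],[0,0,0]],[[0,0,0],[0,0,0]]]}' 40 20
```

```text
time: 20.3
ee_pos: [0.6695, 0.0015, -0.011]
eef_rot: [0.706, 0.708, -0.0, -0.0]
ft_force: [-0.2, 1.0, -0.0]
width: 0.0719
grip_force: 0.0
time: 20.8
ee_pos: [0.67, 0.001, -0.0106]
eef_rot: [0.706, 0.708, 0.0, 0.0]
ft_force: [-0.9, -0.4, 4.8]
width: 0.0536
grip_force: 20.0
```

```bash
python3 -m crank '{"steps":[[[0,0,1],[0,0,0]],[[0,0,1],[0,0,0]],[[0,0,1],[0,0,0]],[[-0.46,-1,0],[0,0,0]],[[-0.46,-1,0],[0,0,0]],[[-0.46,-1,0],[0,0,0]],[[-0.46,-1,0],[0,0,0]],[[-0.46,-1,0],[0,0,0]],[[-0.46,-1,0],[0,0,0]],[[-0.46,-1,0],[0,0,0]]]}'
python3 -m crank '{"steps":[[[-0.46,-1,0],[0,0,0]],[[-0.46,-1,0],[0,0,0]],[[-0.46,-1,0],[0,0,0]],[[-0.46,-1,0],[0,0,0]],[[-0.46,-1,0],[0,0,0]],[[0,0,0],[0,0,0]],[[0,0,0],[0,0,0]]]}'
```

```text
time: 21.63
ee_pos: [0.5882, -0.1751, 0.0636]
eef_rot: [0.706, 0.708, -0.0, -0.0]
ft_force: [0.6, 0.0, -1.6]
width: 0.0536
grip_force: 20.0
time: 22.22
ee_pos: [0.5303, -0.3008, 0.0637]
eef_rot: [0.708, 0.707, -0.0, 0.0]
ft_force: [0.3, 0.5, -0.4]
width: 0.0536
grip_force: 20.0
```

```bash
python3 -m crank '{"steps":[[[0.08,0.1,-0.7],[0,0,0]],[[0,0,-0.7],[0,0,0]],[[0,0,-0.7],[0,0,0]],[[0,0,-0.4],[0,0,0]],[[0,0,-0.2],[0,0,0]],[[0,0,-0.1],[0,0,0]],[[0,0,0],[0,0,0]],[[0,0,0],[0,0,0]]]}'
python3 -m crank '{"steps":[[[0,0,-0.04],[0,0,0]],[[0,0,0],[0,0,0]],[[0,0,0],[0,0,0]]]}'
```

```text
time: 22.88
ee_pos: [0.5342, -0.2965, -0.0056]
eef_rot: [0.706, 0.708, 0.0, 0.001]
ft_force: [0.0, -0.1, 0.3]
width: 0.0534
grip_force: 20.0
time: 23.13
ee_pos: [0.5342, -0.2967, -0.0067]
eef_rot: [0.706, 0.708, 0.0, 0.001]
ft_force: [1.7, 0.9, 3.4]
width: 0.0533
grip_force: 20.0
```

```bash
python3 -m crank '{"steps":[[[0,0,0],[0,0,0]],[[0,0,0],[0,0,0]],[[0,0,0],[0,0,0]],[[0,0,0],[0,0,0]],[[0,0,1],[0,0,0]],[[0,0,1],[0,0,0]],[[0,0,1],[0,0,0]],[[0,0,0],[0,0,0]]]}' 66
python3 -m crank '{"steps":[[[0.85,0.74,0],[0,0,0.05]],[[0.85,0.74,0],[0,0,0.05]],[[0.85,0.74,0],[0,0,0.05]],[[0.85,0.74,0],[0,0,0.05]],[[0.85,0.74,0],[0,0,0.05]],[[0.85,0.74,0],[0,0,0]],[[0,0,-0.5],[0,0,0]],[[0,0,-0.5],[0,0,0]],[[0,0,0],[0,0,0]],[[0,0,0],[0,0,0]]]}' 55
```

```text
time: 23.8
ee_pos: [0.5358, -0.2981, 0.0725]
eef_rot: [0.707, 0.708, 0.001, 0.003]
ft_force: [0.9, -0.5, 0.6]
width: 0.0657
grip_force: 0.0
time: 24.63
ee_pos: [0.6592, -0.1868, 0.0415]
eef_rot: [0.699, 0.715, -0.001, -0.001]
ft_force: [-0.3, -0.2, 0.8]
width: 0.0551
grip_force: 0.0
```

```bash
python3 -m crank '{"steps":[[[0.08,0.05,-0.7],[0,0,0]],[[0,0,-0.7],[0,0,0]],[[0,0,-0.5],[0,0,0]],[[0,0,-0.28],[0,0,0]],[[0,0,0],[0,0,0]],[[0,0,0],[0,0,0]]]}'
python3 -m crank '{"steps":[[[0,0,0],[0,0,0]],[[0,0,0],[0,0,0]],[[0,0,0],[0,0,0]],[[0,0,0],[0,0,0]],[[0,0,0],[0,0,0]],[[0,0,0],[0,0,0]],[[0,0,0],[0,0,0]]]}' 18 25
```

```text
time: 25.13
ee_pos: [0.6629, -0.1848, -0.0114]
eef_rot: [0.699, 0.715, -0.0, 0.0]
ft_force: [-0.4, 0.6, 0.4]
width: 0.0549
grip_force: 0.0
time: 25.72
ee_pos: [0.6631, -0.1842, -0.0115]
eef_rot: [0.699, 0.715, 0.0, 0.0]
ft_force: [-0.0, 0.3, 3.3]
width: 0.0279
grip_force: 25.0
```

```bash
python3 -m crank '{"steps":[[[0,0,1],[0,0,0]],[[0,0,1],[0,0,0]],[[0,0,1],[0,0,0]],[[-0.91,-0.42,0],[0,0,0.2]],[[-0.91,-0.42,0],[0,0,0.2]],[[-0.91,-0.42,0],[0,0,0.2]],[[-0.91,-0.42,0],[0,0,0.2]],[[-0.91,-0.42,0],[0,0,0.2]],[[-0.91,-0.42,0],[0,0,0.2]],[[-0.91,-0.42,0],[0,0,0.2]]]}'
python3 -m crank '{"steps":[[[-0.91,-0.42,0],[0,0,0.2]],[[-0.91,-0.42,0],[0,0,0.2]],[[0,0,0],[0,0,0]],[[0,0,0],[0,0,0]]]}'
```

```text
time: 26.55
ee_pos: [0.5024, -0.2579, 0.0629]
eef_rot: [0.653, 0.757, 0.0, -0.0]
ft_force: [0.4, -0.5, -1.5]
width: 0.0276
grip_force: 25.0
time: 26.88
ee_pos: [0.4572, -0.2794, 0.0633]
eef_rot: [0.641, 0.767, 0.0, -0.0]
ft_force: [0.1, 0.8, -1.3]
width: 0.028
grip_force: 25.0
```

```bash
python3 -m crank '{"steps":[[[0,0,-0.7],[0,0,0]],[[0,0,-0.7],[0,0,0]],[[0,0,-0.7],[0,0,0]],[[0,0,-0.4],[0,0,0]],[[0,0,-0.2],[0,0,0]],[[0,0,-0.1],[0,0,0]],[[0,0,-0.02],[0,0,0]],[[0,0,0],[0,0,0]],[[0,0,0],[0,0,0]]]}'
python3 -m crank '{"steps":[[[0,0,-0.04],[0,0,0]],[[0,0,0],[0,0,0]],[[0,0,0],[0,0,0]]]}'
```

```text
time: 27.63
ee_pos: [0.4589, -0.2789, -0.0066]
eef_rot: [0.64, 0.768, 0.0, 0.001]
ft_force: [-0.5, 0.5, -2.5]
width: 0.0277
grip_force: 25.0
time: 27.88
ee_pos: [0.4589, -0.2789, -0.0077]
eef_rot: [0.64, 0.768, 0.0, 0.001]
ft_force: [-0.5, -0.2, 4.0]
width: 0.0279
grip_force: 25.0
```

Contact at 4 N. Now release, lift, and back off clear of the views.

```bash
python3 -m crank '{"steps":[[[0,0,0],[0,0,0]],[[0,0,0],[0,0,0]],[[0,0,0],[0,0,0]],[[0,0,0],[0,0,0]],[[0,0,1],[0,0,0]],[[0,0,1],[0,0,0]],[[0,0,1],[0,0,0]],[[0,0,1],[0,0,0]],[[0,0,1],[0,0,0]],[[0,0,0],[0,0,0]]]}' 42
python3 -m crank '{"steps":[[[-0.2,-1,0.3],[0,0,-0.6]],[[-0.2,-1,0.3],[0,0,-0.6]],[[-0.2,-1,0.3],[0,0,-0.6]],[[-0.2,-1,0.3],[0,0,-0.6]],[[-0.2,-1,0.3],[0,0,-0.6]],[[-0.2,-1,0.3],[0,0,-0.6]],[[-0.2,-1,0.3],[0,0,-0.6]],[[-0.2,-1,0.3],[0,0,-0.6]],[[-0.2,-1,0],[0,0,-0.6]],[[-0.2,-1,0],[0,0,-0.6]]]}'
python3 snap.py 3
python3 - <<'E'
import numpy as np
from h import *
for nm,p,ob in(("Y",(.469,.2489,-.1945),"top3"),("B",(.4976,-.2722,.1797),"top3")):
    for n in("top3","side3"):
        for o in comps(load(n)):
            d=np.array(o[2:4])/1000-p[:2]; c,s=np.cos(p[2]),np.sin(p[2])
            if np.hypot(*d)<.09: print(nm,n,o[7],"local mm",(1000*np.array([d[0]*c+d[1]*s,-d[0]*s+d[1]*c])).round(1),"top z %.4f"%o[1])
E
```

```text
time: 28.72
ee_pos: [0.4604, -0.2801, 0.1212]
eef_rot: [0.641, 0.768, 0.001, 0.003]
ft_force: [0.4, -0.2, 0.2]
width: 0.0422
grip_force: 0.0
time: 29.55
ee_pos: [0.4081, -0.5299, 0.1766]
eef_rot: [0.818, 0.575, 0.0, 0.0]
ft_force: [0.3, -0.2, -0.4]
width: 0.0417
grip_force: 0.0
top
[101. 138.] z 0.0611 c(772.0 413.8) 162.1x52.7 t93.9 [40. 48. 57.]
[241. 158.] z 0.0238 c(741.8 75.6) 35.6x35.6 t123.8 [63. 69. 78.]
[231. 190.] z 0.0347 c(666.8 94.0) 52.8x51.1 t44.5 [142. 124. 198.]
[185. 190.] z 0.0503 c(661.9 192.5) 41.0x40.9 t94.0 [153.  88.  53.]
[412. 255.] z 0.0388 c(533.8 -295.4) 52.7x52.3 t56.3 [62. 60. 61.]
[138. 260.] z 0.0323 c(507.7 282.0) 34.1x33.9 t3.1 [ 42. 112. 147.]
[171. 268.] z 0.0386 c(493.6 210.6) 52.3x52.2 t2.9 [144. 181. 194.]
[234. 294.] z 0.0289 c(442.1 76.8) 89.6x28.4 t78.1 [177. 191. 204.]
[405. 291.] z 0.0329 c(458.5 -279.8) 89.6x28.4 t100.7 [ 38.  54. 139.]
[148. 298.] z 0.0327 c(429.5 255.7) 90.4x28.6 t78.8 [ 42. 107.  58.]
side
[296.  65.] z 0.0602 c(769.3 401.7) 142.8x53.3 t98.6 [34. 35. 34.]
[280. 126.] z 0.0508 c(661.9 193.0) 42.9x42.1 t67.0 [102.  66.  
[... 364 characters left out ...]
42.5 76.8) 92.1x28.5 t78.3 [133. 147. 155.]
[338. 346.] z 0.0388 c(546.4 -277.2) 38.8x8.8 t145.0 [29. 30. 28.]
[ 0.40521709 -0.53236294  0.17580926] 0.04196814881324963 0.0
Y top3 [ 42. 112. 147.] local mm [31.6 39.9] top z 0.0323
Y top3 [144. 181. 194.] local mm [ 31.5 -32.8] top z 0.0386
Y top3 [ 42. 107.  58.] local mm [-40.1  -1. ] top z 0.0327
Y side3 [38. 75. 94.] local mm [31.6 40.4] top z 0.0331
Y side3 [33. 73. 40.] local mm [-39.5  -1.1] top z 0.0330
Y side3 [ 98. 120. 128.] local mm [ 31.7 -32.3] top z 0.0389
B top3 [62. 60. 61.] local mm [ 31.4 -29.3] top z 0.0388
B top3 [ 38.  54. 139.] local mm [-39.8  -0.5] top z 0.0329
B side3 [29. 30. 28.] local mm [ 47.1 -13.6] top z 0.0388
```

View pics/top3.png

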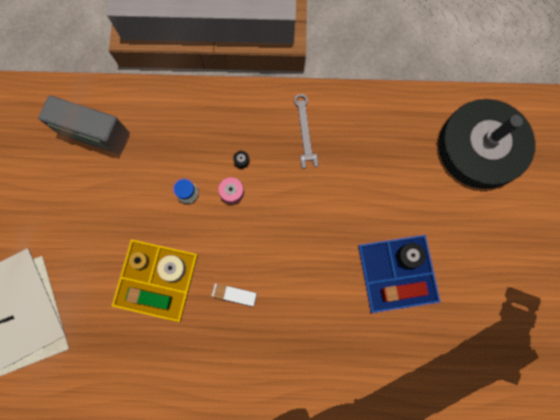

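The top view shows all five pieces flat in their bays: collar (138,260), felt wheel (171,268) and green bar (148,298) in yellow; grey wheel (412,256) and red bar (405,291) in blue. All are within about 2 mm of their bay centres, and the white bar and jar have not moved.

```bash
python3 -m crank '{"steps":[[[0,0,0],[0,0,0]],[[0,0,0],[0,0,0]],[[0,0,0],[0,0,0]]]}'; python3 -c "from bench import ticket; print(ticket.close_job())"
```

```text
time: 29.9
ee_pos: [0.4091, -0.5276, 0.1764]
eef_rot: [0.817, 0.577, 0.0, -0.0]
ft_force: [0.1, 0.4, -0.8]
width: 0.0417
grip_force: 0.0
the job is handed in; nothing more can be done
None
```

Both kits are made up and handed in at about 30 s: every piece measured flat in its own bay, within about 2 mm of centre, and the white bar and jar have not moved; the hand-in returned no verdict.

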